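# Index the accessory carousel and lay the sunglasses case on its empty rest

### The job

Turn the accessory carousel one click anticlockwise (seen from above), so that its empty green rest clicks into place at the red pointer. Then lay the black sunglasses case gently, right way up, lengthwise and centred on that sloped rest, with the lower end just inside the lip, and let go. Do not turn the carousel past that position or backwards to another one, and leave everything else on the shelf where it is.

Things in the scene. Friction and masses are not known exactly. Their poses are not given: they have to be found in the camera images.
- carousel_base: Fixed foot of the carousel, white disc 240 mm across. Origin: centre of its underside, on the carousel's axis. Its -x points at the red pointer on the shelf (115 to 189 mm from the axis, 14 high). On it turns a wooden turntable, 300 mm across, top 34 mm above the shelf, with five sloped rests 72 degrees apart: one green and empty, four with things fixed on (tops up to 120 mm above the shelf).
- carousel (a joint): Turntable angle, rad, growing anticlockwise from above. Detents every 1.257 rad (72 degrees): 0 = the start (may be off by a few hundredths), terracotta case at the pointer; 1.257 = the next, green rest at the pointer. Spring detents pull it to the nearest position with up to 0.25 N m; the hump is half way between two positions.
- knob_grip (a point): Point on the carousel's axis at which to grip its brass knob, 145 mm above the shelf. The knob is an upright flat bar, 60 mm long, 16 thick, from 115 to 161 mm above the shelf, on a 28 mm round column; free from above. Its length lies along this point's x axis, which turns with the turntable (at joint angle 0, parallel to the foot's x axis).
- rest_empty: The empty green rest: a ledge 110 mm long (usable), 40 wide, sloping down outwards by 0.26 rad (15 degrees), with a 12 mm high lip across its lower, outer end. Origin: on the upper face, mid-width, 95 mm from the carousel's axis, 62 mm above the shelf. x runs up the slope, towards the axis; y across; z square out of the ledge. Lip's inner face at x = -58 mm, upper end at x = 52 mm.
- case: Black hard case for folding sunglasses, loose, with a thin steel seam; 100 mm long (x), 50 wide (y), 40 high (z), edges rounded by 8 mm, about 0.14 kg. Origin: centre of its underside; z up. It lies flat on the shelf, to the robot's right. Either end may point inwards on the rest. On the ledge it overhangs 5 mm each side.
- hanger_left: Pale wooden hanger with a steel hook, laid flat on the shelf to the robot's left, about 360 mm long, 12 mm high; leave alone. Origin: near the middle, underside.
- hanger_right: Pale wooden hanger like the other, laid flat at the robot's right edge of the shelf; leave alone. Origin: near the middle, underside.
- shoehorn: Stainless shoehorn lying flat, about 220 mm long, 4 mm high, far right; leave alone. Origin: near the middle, underside.
- clip_dish: White ceramic dish, 116 mm across and 22 mm high, with three metal hair clips, far left; leave alone. Origin: centre of its underside.
There are look-alikes about, which are no part of the job. Leave any purple or yellow look-alike of the case alone.

How it is judged:
By the outcome, as a careful person would: the job done as asked, in the order asked, and still so for the second after the job is handed in, with the robot touching nothing.
It also fails if it takes over 53 s, if anything falls off the work surface, if the arm or the gripper's body presses on something with over 40 N, if the wrist force passes 120 N, or if a joint passes its speed limit or range.

### The arm

A 6-joint arm with a two-finger parallel gripper is mounted at the origin on the work surface. World frame = base frame: x ahead of the robot, y to its left, z up, the work surface at z = 0. Lengths are in m, angles in degrees, forces in N, time in s.
With the tool pointing down it reaches from about 0.3 to 0.75 m from the base axis. Payload 8.5 kg.
Tool frame: the origin (TCP) lies midway between the tips of the shut fingers; the grasp point (between the pads) lies 19 mm behind it; z points along the fingers, y is the line along which they close (so a half turn about z gives the same grasp; the last joint's range is limited). The gripper opens to 85 mm and grips with 20 to 120 N. Pads are 22 mm wide; open, the fingers measure 114 mm over their backs; the gripper's body (76 mm by 85 mm) begins 54 mm behind the grasp point. The pads swing forward as they close: fully open they stand 13 mm farther back than shut.
Start: joints at [-86.075, 21.807, 74.336, -0, 83.858, -12.336], TCP at [0.154, -0.528, 0.193] pointing down, gripper open.
Joint ranges: [-178.18, 178.18], [-50.72, 133.34], [12.68, 142.11], [-81.47, 261.47], [9.98, 163.14], [-165.26, 165.26]. Speed limits (degrees/s): [136.94, 136.94, 180, 180, 180, 180].

### API

Orientations are given as a 3x3 rotation matrix whose columns are the frame's x, y, z axes.
In Python, from rig import env gives the robot as it stands. The module is installed in compiled form; this text tells all that it offers.
- The arm moves only by the tool jog_arm, never from a script. Its argument "targets" is a list of rows, each a list of 6 numbers: the shift along the tool's x, y, z in cm, then the turn, a rotation vector about the tool's x, y, z in degrees. A call has 1 to 8 rows; each row is the pose to reach, as a shift and turn from the pose commanded when the call began, along the tool's axes at that moment; what a row does not reach only later rows make up. A row lasts 1/12 s, in which the tool goes at most 41.7 mm and 7.16 degrees, less where a joint would pass 70% of its speed; a pose out of reach is approached as far as the arm can. A call with a gripper value outside its range is refused whole. "hand" is the opening, from 0 (shut) to 1 (fully open), set as the call begins (left out, the last holds). The fingers move at their own pace and stop on an object; "newtons" is the grip in N (left out, the last holds). Time passes only in rows, so rows that repeat a pose let the fingers close. It gives the time, the measured TCP pose, the force, the opening and the grip force at its end, in the units of the state.
- env.observe(): the state, without advancing time (a new reading comes with each control period).
- env.get_image(name): name is "scene" or "top" or "wrist"; returns a dict with "frame" (480x640x3 uint8, red, green, blue), "depth" (480x640 float32, m along the optical axis (not along the pixel's ray), 0 where there is no reading), "fovy" (degrees; the focal length in pixels is half the picture's height over the tangent of half this angle, whatever the lens; pixels are square), "cx", "cy" (the principal point, pixels), "cam_to_world" (4x4, takes a point from camera to world coordinates). Camera axes: x right, y down, z forward; pixel columns grow to the right and rows downward; lengths in m; the calibration is good to about 2 mm. A picture is of the moment at which its call begins.
- env.close_job(): hands the job in; it is judged then, once.
Trained networks look in the newest picture that a camera, given by its name, has taken for a name from the list of things; names that differ only in an ending like _2 or _b are one class to them, and where a whole thing is asked for, a point or a joint stands for the part that bears it (a point fixed in the world has none). Each returns a list of dicts, best first, with "score" (0 to 1); they miss things now and then, are a little off and sometimes report something else, mostly with a low value. They report only what shows in the picture. A call takes as long as a camera call. They do not tell look-alikes from the thing itself.
- env.regions_of(camera, target): "pixels" (480x640 bool, what is visible of it) and "point" ([row, column] in pixels, amid what is visible of it).
The state is a dict: "time_s": time; "q": joint angles; "qvel": joint speeds; "joint_efforts": joint torques, N m; "position": TCP position; "tool_rot": TCP orientation; "ft_force": force on the tool from outside, world axes, zero at the start; "wrist_torque": the same for the moment, N m; "grip_width": finger opening in m; "gripper_force": force on a finger pad.
Only numpy, scipy, OpenCV 4.12 (cv2) and the standard library are available. Lean on these libraries where they do the work, as an engineer would, in place of code of your own. Each camera call takes 0.05 s, during which the arm holds its last target. There are 200 camera calls.

## Working session

There is one attempt and no reset: what is moved stays moved. The work goes in short steps, Python scripts to look and compute and a tool call to move; the robot and the scene stay as the last step left them, time stands still between calls to the robot, and variables do not carry over. Pictures are saved under pics/ and viewed, at most 10 in all, crops included, and the job is handed in when it is done.

Besides the shell and the picture viewer there is one more tool, called after "Emit:" as name([rows], argument=value, ...), one row to a line, values as JSON. jog_arm: Moves the arm, as the interface text tells. Its arguments: {"type":"object","properties":{"targets":{"type":"array","items":{"type":"array","items":{"type":"number"}}},"hand":{"type":"number"},"newtons":{"type":"number"}},"required":["targets"]}

```bash
mkdir -p pics; cat > h.py <<'E'
import numpy as np, cv2
from rig import env
def cloud(im):
    d=im["depth"]; f=240/np.tan(np.radians(im["fovy"])/2)
    v,u=np.mgrid[:480,:640]
    P=np.stack([(u-im["cx"])/f*d,(v-im["cy"])/f*d,d],-1)
    M=np.array(im["cam_to_world"])
    W=P@M[:3,:3].T+M[:3,3]; W[d<=0]=np.nan
    return W
def save(n,fr): cv2.imwrite(n,fr[:,:,::-1])
E
python3 - <<'E'
from h import *
a=env.get_image("top"); b=env.get_image("scene")
W=cloud(a)
fr=a["frame"]
save("pics/top.png",fr); save("pics/scene.png",b["frame"])
print(a["cam_to_world"],b["cam_to_world"],a["fovy"])
for n in ["case","carousel_base","knob_grip","rest_empty"]:
    for c in ["top","scene"]:
        for r in env.regions_of(c,n):
            m=r["pixels"]; WW=W if c=="top" else cloud(b)
            p=WW[m]; p=p[~np.isnan(p[:,0])]
            print(n,c,round(r["score"],2),np.round(r["point"]),m.sum(),np.round(np.median(p,0),3),np.round(np.percentile(p,98,axis=0),3),np.round(np.percentile(p,2,axis=0),3))
s=env.observe(); print(s["time_s"],s["position"],s["tool_rot"])
E
```

```text
[[-0.01307985 -0.99601586  0.0882118   0.42853845]
 [-0.99990418  0.01262882 -0.00566922 -0.02207474]
 [ 0.00453262 -0.0882775  -0.99608561  1.47115785]
 [ 0.          0.          0.          1.        ]] [[-0.31236561  0.67506813 -0.66836423  1.53530189]
 [ 0.94973565  0.20656586 -0.23522911  0.31292357]
 [-0.02073444 -0.70824682 -0.70566034  1.19710355]
 [ 0.          0.          0.          1.        ]] 57.08989386795699
case top 0.91 [294. 446.] 521 [ 0.36  -0.448  0.041] [ 0.408 -0.426  0.048] [ 0.312 -0.474  0.019]
case top 0.9 [258. 418.] 509 [ 0.48  -0.347  0.041] [ 0.529 -0.323  0.048] [ 0.435 -0.374  0.016]
case top 0.77 [300. 407.] 482 [ 0.339 -0.306  0.041] [ 0.374 -0.262  0.048] [ 0.304 -0.351  0.027]
case scene 0.73 [204. 246.] 675 [ 0.351 -0.301  0.036] [ 0.383 -0.257  0.044] [ 0.305 -0.35   0.001]
case scene 0.61 [232. 210.] 653 [ 0.496 -0.34   0.037] [ 0.535 -0.321  0.045] [ 0.439 -0.37   0.008]
carousel_base top 0.59 [227. 302.] 6879 [0.58  0.028 0.039] [0.72  0.168 0.115] [ 0.443 -0.107  0.028]
carousel_base scene 0.6 [290. 333.] 9610 [0.607 0.04  0.043] [0.729 0.1
[... 235 characters left out ...]
ob_grip scene 0.22 [233. 212.] 680 [ 0.496 -0.34   0.037] [ 0.535 -0.321  0.045] [ 0.439 -0.372  0.004]
rest_empty top 0.58 [227. 301.] 6833 [0.579 0.027 0.038] [0.72  0.165 0.116] [ 0.439 -0.106  0.027]
rest_empty top 0.55 [240. 274.] 433 [0.553 0.127 0.061] [0.583 0.18  0.078] [0.522 0.074 0.046]
rest_empty scene 0.76 [281. 371.] 709 [0.558 0.128 0.059] [0.587 0.184 0.076] [0.524 0.075 0.035]
rest_empty scene 0.58 [289. 174.] 756 [ 0.689 -0.359  0.004] [ 0.809 -0.343  0.01 ] [ 0.603 -0.38  -0.002]
0.5 [ 0.15400106 -0.52797069  0.19338993] [[ 9.59997432e-01  2.80008805e-01 -2.77651717e-06]
 [ 2.80008805e-01 -9.59997430e-01  5.51543942e-05]
 [ 1.27782667e-05 -5.37255261e-05 -9.99999998e-01]]
```

```bash
python3 - <<'E'
import cv2,numpy as np
a=cv2.imread("pics/top.png")
cv2.imwrite("pics/topc.png",cv2.resize(a[140:340,220:486],None,fx=3,fy=3,interpolation=cv2.INTER_CUBIC))
E
```

```text
(no output)
```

View pics/topc.png

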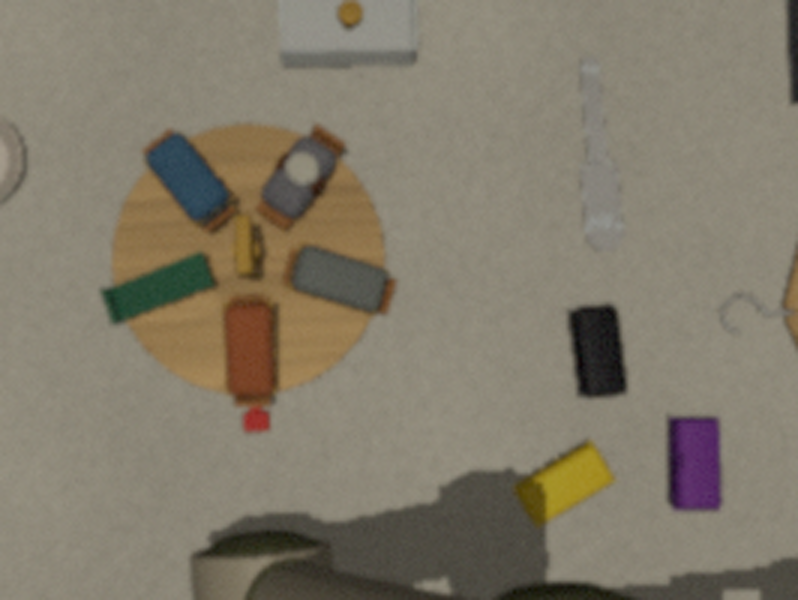

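View pics/scene.png

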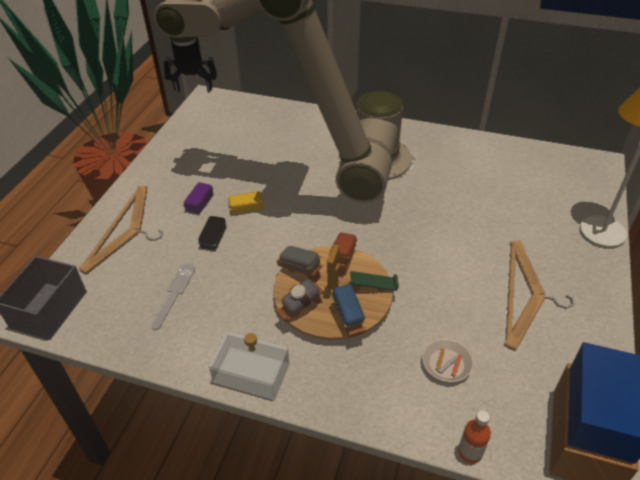

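Candidates in the crop are black (598,350), yellow (565,483) and purple (695,462). The black one, full top image about (418,258), is the target, since the task says to leave the yellow and purple ones alone. The green rest is on the left at (160,288), and the terracotta case is at the red pointer (257,420). Turning anticlockwise brings green to the pointer, as asked.

```bash
cat >> h.py <<'E'
def measure(cam="top"):
    a=env.get_image(cam); W=cloud(a); fr=a["frame"].astype(int)
    # turntable outline: points at z~34mm
    z=W[...,2]; near=np.hypot(W[...,0]-.58,W[...,1]-.03)<.175
    m=near&(z>.024)&(z<.13)
    cs=cv2.findContours(m.astype(np.uint8),cv2.RETR_EXTERNAL,cv2.CHAIN_APPROX_NONE)[0]
    hull=max(cs,key=cv2.contourArea)[:,0]
    E=W[hull[:,1],hull[:,0]]; E=E[(E[:,2]<.045)]
    from scipy.optimize import least_squares
    s=least_squares(lambda p:np.hypot(E[:,0]-p[0],E[:,1]-p[1])-p[2],[.58,.03,.15],loss="soft_l1",f_scale=.002).x
    print("disc",np.round(s,4))
    R,G,B=fr[...,0],fr[...,1],fr[...,2]
    red=(R>1.8*G)&(R>1.8*B)&(R>90)&(z<.03)&(np.hypot(W[...,0]-s[0],W[...,1]-s[1])<.22)
    print("pointer",red.sum(),np.round(np.nanmean(W[red],0),4))
    k=(z>.125)&(z<.17)&(np.hypot(W[...,0]-s[0],W[...,1]-s[1])<.05)
    P=W[k][:,:2]; r=cv2.minAreaRect((P*1000).astype(np.float32)); print("knob",k.sum(),P.mean(0).round(4),r,np.median(W[k][:,2]))
    g=(G>1.15*R)&(G>1.1*B)&near&(z>.04)
    P=W[g];c=P.mean(0);u=np.linalg.svd(P-c)[2]; print("green",g.sum(),c.round(4),"yaw",np.degrees(np.arctan2(u[0,1],u[0,0])).round(2), "dir from axis",np.degrees(np.arctan2(c[1]-s[1],c[0]-s[0])).round(2),"normal",u[2].round(3))
    return a,W
E
python3 - <<'E'
from h import *
a,W=measure()
measure("scene")
for r in env.regions_of("top","case"):
    m=r["pixels"]; P=W[m]; P=P[P[:,2]>.034]
    rc=cv2.minAreaRect((P[:,:2]*1000).astype(np.float32))
    print(np.round(r["point"]),np.median(a["frame"][m],0),np.round(np.median(P,0),4),rc)
r=[r for r in env.regions_of("scene","case")]
E
```

```text
disc [0.5867 0.0302 0.1476]
pointer 47 [0.4124 0.0225 0.016 ]
knob 119 [0.586  0.0301] ((586.3775634765625, 30.504375457763672), (15.298803329467773, 58.574432373046875), 89.57820129394531) 0.1614216455005777
green 392 [0.5539 0.1253 0.0625] yaw 109.45 dir from axis 109.04 normal [-0.064  0.226  0.972]
disc [0.5897 0.0324 0.1486]
pointer 0 [nan nan nan]
knob 243 [0.5966 0.034 ] ((590.6074829101562, 32.58903884887695), (65.03105926513672, 17.424819946289062), 1.4526638984680176) 0.15686211252616178
green 508 [0.556  0.1302 0.0604] yaw -70.68 dir from axis 109.02 normal [-0.126  0.188  0.974]
[255. 418.] [32. 31. 30.] [ 0.4801 -0.3487  0.0415] ((480.7081298828125, -348.9870910644531), (99.19149780273438, 49.53670883178711), 5.428120136260986)
[295. 447.] [86. 44. 98.] [ 0.3598 -0.4505  0.0411] ((358.1143493652344, -450.4854431152344), (50.685787200927734, 99.5052261352539), 89.21495056152344)
[301. 407.] [151. 131.  35.] [ 0.3392 -0.3076  0.0412] ((338.15185546875, -307.8636779785156), (49.68703079223633, 99.57953643798828), 29.643573760986328)h.py:24: RuntimeWarning: Mean of empty slice
  print("pointer",red.sum(),np.round(np.nanmean(W[red],0),4))
```

Emit:
jog_arm([
  [3.3,-2.3,-0.5,0,0,2],
  [6.6,-4.6,-1,0,0,4],
  [9.9,-6.9,-1.5,0,0,5],
  [13.2,-9.2,-2,0,0,6],
  [16.5,-11.5,-2.5,0,0,8],
  [19.8,-13.8,-3,0,0,9],
  [23.1,-16.1,-3.5,0,0,10],
  [26.4,-18.5,-3.7,0,0,11],
], hand=1, newtons=40)

```text
time_s: 1.37
position: [0.3566, -0.275, 0.2313]
tool_rot: [[0.996, 0.09, 0.001], [0.09, -0.996, -0.001], [0.001, 0.001, -1.0]]
ft_force: [0.2, -1.1, -0.3]
grip_width: 0.0856
gripper_force: 0.0
```

```bash
cat >> h.py <<'E'
from scipy.spatial.transform import Rotation as Ro
def Rt(yaw,tilt=0):
    "tool x along yaw, tool pointing down; tilt: fingers' back leans towards -x(yaw)"
    c,s=np.cos(np.radians(yaw)),np.sin(np.radians(yaw)); t=np.radians(tilt)
    x=np.array([c*np.cos(t),s*np.cos(t),np.sin(t)]); z=np.array([c*np.sin(t),s*np.sin(t),-np.cos(t)])
    return np.stack([x,np.cross(z,x),z],1)
def go(p,R):
    s=env.observe(); R0=np.array(s["tool_rot"])
    print("t",s["time_s"],"at",np.round(s["position"],4),"shift cm",np.round(R0.T@(np.array(p)-s["position"])*100,2),"turn",np.round(Ro.from_matrix(R0.T@R).as_rotvec(degrees=True),2),"q",np.round(s["q"],1),"F",np.round(s["ft_force"],1))
E
python3 -c "
from h import *
go([.587,.031,.23],Rt(1))"
```

```text
t 1.3667 at [ 0.3566 -0.275   0.2313] shift cm [ 25.71 -28.39   0.11] turn [ 0.07 -0.05  4.19] q [-52.8  10.   84.8   0.   85.1  32. ] F [ 0.2 -1.1 -0.3]
```

Emit:
jog_arm([
  [2.6,-2.8,0.1,0,0,1],
  [5.2,-5.7,0.1,0,0,1],
  [7.8,-8.5,0.1,0,0,2],
  [10.3,-11.4,0.1,0,0,2],
  [12.9,-14.2,0.1,0,0,3],
  [15.4,-17,0.1,0,0,3],
  [18,-19.9,0.1,0,0,4],
  [20.6,-22.7,0.1,0,0,4],
])

```text
time_s: 2.03
position: [0.5408, -0.0296, 0.2296]
tool_rot: [[1.0, 0.021, 0.0], [0.021, -1.0, -0.0], [0.0, 0.0, -1.0]]
ft_force: [-0.2, -0.6, 1.1]
grip_width: 0.0856
gripper_force: 0.0
```

Emit:
jog_arm([
  [2.6,-2.8,0,0,0,0],
  [4.7,-5.3,0,0,0,0],
  [4.7,-5.3,0,0,0,0],
  [4.7,-5.3,0,0,0,0],
])

```text
time_s: 2.37
position: [0.5861, 0.0236, 0.2288]
tool_rot: [[1.0, 0.024, -0.001], [0.024, -1.0, -0.0], [-0.001, 0.0, -1.0]]
ft_force: [-0.1, -0.8, -0.5]
grip_width: 0.0853
gripper_force: 0.0
```

```bash
python3 -c "
from h import *
go([.587,.031,.23],Rt(1))
a=env.get_image('wrist'); W=cloud(a); save('pics/w1.png',a['frame'])
z=W[...,2]; k=(z>.15)&(z<.17)&(np.hypot(W[...,0]-.587,W[...,1]-.031)<.05)
P=W[k][:,:2]; print(k.sum(), P.mean(0), cv2.minAreaRect((P*1000).astype(np.float32)))
"
```

```text
t 2.3667 at [0.5861 0.0236 0.2288] shift cm [ 0.11 -0.73 -0.12] turn [0.   0.05 0.4 ] q [-9.2 24.4 64.3 -0.  91.3 79.4] F [-0.1 -0.8 -0.5]
1570 [0.59037472 0.03283875] ((588.6912231445312, 33.129661560058594), (59.46727752685547, 15.778829574584961), 1.4066641330718994)
```

View pics/w1.png

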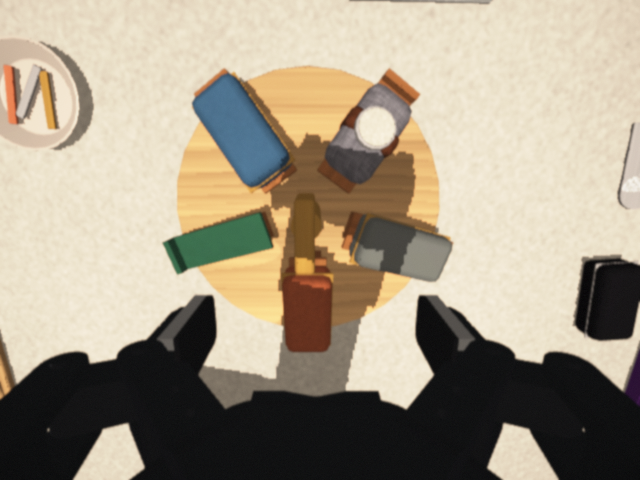

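Emit:
jog_arm([
  [0.2,-0.8,1.5,0,0,0],
  [0.2,-0.8,4.5,0,0,0],
  [0.2,-0.8,7.5,0,0,0],
  [0.2,-0.8,9.5,0,0,0],
  [0.2,-0.8,10.2,0,0,0],
  [0.2,-0.8,10.2,0,0,0],
  [0.2,-0.8,10.2,0,0,0],
])

```text
time_s: 3.0
position: [0.5879, 0.0298, 0.1287]
tool_rot: [[1.0, 0.021, 0.002], [0.021, -1.0, -0.0], [0.002, 0.0, -1.0]]
ft_force: [1.2, -0.2, 0.4]
grip_width: 0.0854
gripper_force: 0.0
```

Emit:
jog_arm([
  [0,-0.2,0.1,0,0,0],
  [0,-0.2,0.1,0,0,0],
  [0,-0.2,0.1,0,0,0],
  [0,-0.2,0.1,0,0,0],
  [0,-0.2,0.1,0,0,0],
  [0,-0.2,0.1,0,0,0],
  [0,-0.2,0.1,0,0,0],
  [0,-0.2,0.1,0,0,0],
], hand=0, newtons=40)

```text
time_s: 3.67
position: [0.5876, 0.0325, 0.1264]
tool_rot: [[1.0, 0.022, 0.0], [0.022, -1.0, 0.0], [0.0, -0.0, -1.0]]
ft_force: [1.0, -0.9, -0.5]
grip_width: -0.0005
gripper_force: 0.0
```

The fingers report fully shut with no force, so something is wrong. I'll look.

```bash
python3 -c "
from h import *
s=env.observe(); print(s['grip_width'],s['gripper_force'],s['ft_force'],s['wrist_torque'],s['q'])
a=env.get_image('wrist'); b=env.get_image('scene')
c=cv2.resize(b['frame'][220:360,240:430],(530,390),interpolation=cv2.INTER_CUBIC)
save('pics/w2.png',np.hstack([cv2.resize(a['frame'],(270,390))[:, :],c]))
"
```

```text
-0.0005369188893146991 0.0 [ 1.04683245 -0.85159883 -0.4725049 ] [-0.01830024 -0.05730863 -0.05222225] [-8.34766629e+00  2.87110407e+01  7.42988089e+01  7.57992265e-04
  7.69892530e+01  8.03888605e+01]
```

View pics/w2.png

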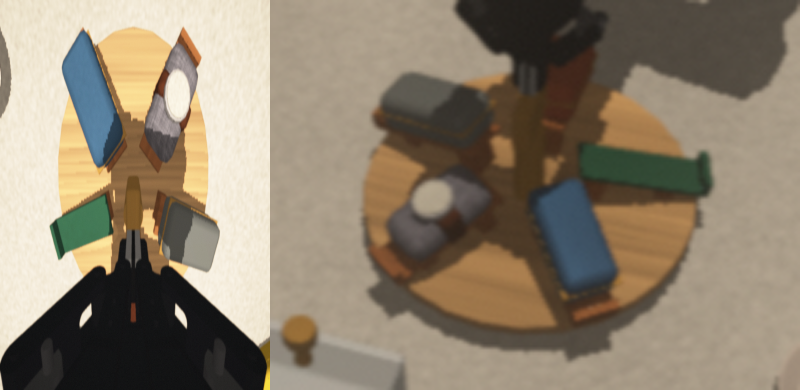

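```bash
python3 -c "
from h import *
for c in ['scene','top','wrist']:
    a=env.get_image(c); W=cloud(a); f=a['frame'].max(-1); z=W[...,2]
    near=(np.hypot(W[...,0]-.587,W[...,1]-.031)<.07)
    for lo,hi in [(.11,.125),(.125,.135),(.135,.145),(.145,.158),(.158,.165),(.165,.18),(.18,.2)]:
        k=near&(z>lo)&(z<hi)
        for nm,kk in (('dark',k&(f<70)),('bright',k&(f>=70))):
            P=W[kk]
            if len(P)>5: print(c,lo,hi,nm,len(P),np.percentile(P,[2,50,98],axis=0).round(4).tolist())
"
```

```text
scene 0.11 0.125 dark 57 [[0.5213, -0.036, 0.11], [0.5846, 0.0388, 0.1116], [0.6484, 0.0707, 0.1229]]
scene 0.11 0.125 bright 37 [[0.5347, -0.0262, 0.1102], [0.6156, 0.0395, 0.1167], [0.6371, 0.0816, 0.1246]]
scene 0.125 0.135 dark 18 [[0.5629, 0.0385, 0.1254], [0.5875, 0.0398, 0.1298], [0.6101, 0.0404, 0.1341]]
scene 0.125 0.135 bright 19 [[0.6137, 0.0241, 0.1259], [0.6174, 0.0326, 0.1301], [0.6201, 0.0393, 0.1347]]
scene 0.135 0.145 dark 18 [[0.5612, 0.0381, 0.136], [0.5848, 0.0394, 0.1392], [0.6105, 0.0404, 0.144]]
scene 0.135 0.145 bright 18 [[0.6143, 0.0256, 0.1353], [0.6187, 0.0325, 0.1401], [0.6207, 0.0409, 0.1437]]
scene 0.145 0.158 dark 17 [[0.5678, 0.039, 0.1467], [0.5926, 0.0396, 0.1505], [0.6092, 0.0409, 0.1569]]
scene 0.145 0.158 bright 35 [[0.5909, 0.0239, 0.1452], [0.6159, 0.0325, 0.1528], [0.6204, 0.0396, 0.1577]]
scene 0.158 0.165 dark 7 [[0.5845, 0.0298, 0.1586], [0.591, 0.0374, 0.1611], [0.5939, 0.0401, 0.1637]]
scene 0.158 0.165 bright 48 [[0.5946, 0.0258, 0.1582], [0.6096, 0.0338, 0.1612], [0.6201, 0.0401, 0.1648]]
scene 0.165 0.18 dark 33 [[0.5853, 0.0197, 0.167
[... 612 characters left out ...]
.0262, 0.1356], [0.6182, 0.0333, 0.1401], [0.6185, 0.0409, 0.1448]]
wrist 0.145 0.158 bright 185 [[0.6158, 0.0262, 0.1454], [0.6182, 0.0342, 0.1522], [0.6186, 0.041, 0.1578]]
wrist 0.158 0.165 bright 1717 [[0.5944, 0.0255, 0.1587], [0.607, 0.0333, 0.1615], [0.618, 0.0409, 0.1629]]
wrist 0.165 0.18 dark 261 [[0.5931, 0.0204, 0.1707], [0.5939, 0.0328, 0.1766], [0.5981, 0.0455, 0.1798]]
wrist 0.165 0.18 bright 282 [[0.5933, 0.0204, 0.1683], [0.5977, 0.0335, 0.1741], [0.5983, 0.0447, 0.1798]]
wrist 0.18 0.2 dark 753 [[0.5931, 0.0199, 0.1803], [0.5939, 0.0328, 0.1888], [0.5981, 0.0459, 0.1986]]
wrist 0.18 0.2 bright 594 [[0.5937, 0.0196, 0.1806], [0.5977, 0.033, 0.1909], [0.5983, 0.0463, 0.1995]]
```

```bash
python3 -c "
from h import *
s=env.observe(); print(s['position'],s['grip_width'])
a=env.get_image('wrist'); W=cloud(a)
save('pics/w3.png',cv2.resize(a['frame'][180:480,170:470],(600,600),interpolation=cv2.INTER_CUBIC))
R0=np.array(s['tool_rot']); T=(W-s['position'])@R0
for c in (305,312,320,328):
  print(c,[(r,*(T[r,c]*1000).round(0).astype(int),int(a['frame'][r,c].max())) for r in range(230,400,10) if not np.isnan(T[r,c,0])])
print(np.linalg.inv(np.r_[np.c_[R0,s['position']],[[0,0,0,1]]])@a['cam_to_world'])
"
```

```text
[0.58756426 0.03254414 0.12644361] -7.654588972363428e-05
305 [(230, np.int64(31), np.int64(-5), np.int64(-29), 103), (240, np.int64(28), np.int64(-5), np.int64(-36), 126), (250, np.int64(23), np.int64(-5), np.int64(-36), 127), (260, np.int64(18), np.int64(-5), np.int64(-35), 128), (270, np.int64(13), np.int64(-5), np.int64(-34), 126), (280, np.int64(8), np.int64(-5), np.int64(-35), 125), (290, np.int64(10), np.int64(-5), np.int64(-52), 94), (300, np.int64(10), np.int64(-4), np.int64(-61), 94), (310, np.int64(10), np.int64(-4), np.int64(-70), 95), (320, np.int64(11), np.int64(-4), np.int64(-80), 82), (330, np.int64(11), np.int64(-4), np.int64(-86), 21), (340, np.int64(11), np.int64(-3), np.int64(-92), 20), (350, np.int64(10), np.int64(-3), np.int64(-95), 19), (360, np.int64(8), np.int64(-3), np.int64(-97), 22), (370, np.int64(-3), np.int64(-4), np.int64(-87), 25), (380, np.int64(-6), np.int64(-4), np.int64(-87), 25), (390, np.int64(-9), np.int64(-4), np.int64(-89), 22)]
312 [(230, np.int64(31), np.int64(-2), np.int64(-29), 103), (240, np.int64(28), np.int64(-2), np.int64(-36), 126), 
[... 2205 characters left out ...]
), 94), (320, np.int64(11), np.int64(4), np.int64(-79), 56), (330, np.int64(12), np.int64(4), np.int64(-87), 20), (340, np.int64(12), np.int64(4), np.int64(-93), 22), (350, np.int64(12), np.int64(3), np.int64(-98), 19), (360, np.int64(10), np.int64(3), np.int64(-100), 19), (370, np.int64(6), np.int64(3), np.int64(-99), 19), (380, np.int64(-6), np.int64(4), np.int64(-87), 21), (390, np.int64(-8), np.int64(4), np.int64(-90), 22)]
[[ 1.29800432e-03 -9.64302605e-01 -2.64799550e-01  6.57522050e-02]
 [ 9.99998872e-01  1.45195844e-03 -3.85666988e-04 -2.24887490e-04]
 [ 7.56377622e-04 -2.64798751e-01  9.64303401e-01 -1.81189474e-01]
 [ 0.00000000e+00  0.00000000e+00  0.00000000e+00  1.00000000e+00]]
```

View pics/w3.png

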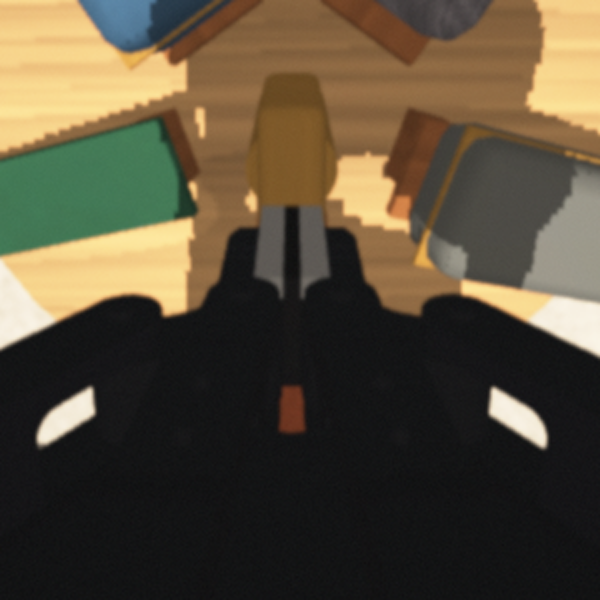

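The fingers closed above the bar: the real pad tips sit about 43 mm behind the reported TCP (pad end at about (292,205) in the crop, bar top starts right below it). The bar is untouched. I'll treat the TCP reading as 43 mm too far along the tool z, reopen and go down.

Emit:
jog_arm([
  [0,0,0,0,0,0],
  [0,0,0,0,0,0],
  [0,0,0,0,0,0],
  [0,0,0,0,0,0],
  [0,0,0,0,0,0],
  [0,0,0,0,0,0],
], hand=1)

```text
time_s: 4.47
position: [0.5876, 0.0326, 0.1264]
tool_rot: [[1.0, 0.022, -0.0], [0.022, -1.0, 0.0], [-0.0, -0.0, -1.0]]
ft_force: [-0.3, -0.1, -0.4]
grip_width: 0.0721
gripper_force: 0.0
```

```bash
python3 -c "
from h import *
s=env.observe(); print(s['position'],s['grip_width'],s['ft_force'])
"
```

```text
[0.58755001 0.03255384 0.12642351] 0.07210045568463333 [-0.30323583 -0.05852718 -0.44686139]
```

Emit:
jog_arm([
  [0,0,1,0,0,0],
  [0,0,2,0,0,0],
  [0,0,3,0,0,0],
  [0,0,3.8,0,0,0],
  [0,0,4.2,0,0,0],
  [0,0,4.2,0,0,0],
  [0,0,4.2,0,0,0],
])

```text
time_s: 5.05
position: [0.5876, 0.0325, 0.0843]
tool_rot: [[1.0, 0.022, -0.0], [0.022, -1.0, 0.0], [-0.0, -0.0, -1.0]]
ft_force: [0.5, -0.1, 0.2]
grip_width: 0.0854
gripper_force: 0.0
```

Emit:
jog_arm([
  [0,0,0,0,0,0],
  [0,0,0,0,0,0],
  [0,0,0,0,0,0],
  [0,0,0,0,0,0],
  [0,0,0,0,0,0],
  [0,0,0,0,0,0],
  [0,0,0,0,0,0],
  [0,0,0,0,0,0],
], hand=0, newtons=40)

```text
time_s: 5.72
position: [0.5876, 0.0325, 0.0846]
tool_rot: [[1.0, 0.022, 0.0], [0.022, -1.0, 0.0], [0.0, -0.0, -1.0]]
ft_force: [-1.9, 0.3, 2.1]
grip_width: 0.0155
gripper_force: 40.8
```

Emit:
jog_arm([
  [0,0,0,0,0,-3],
  [0,0,0,0,0,-8],
  [0,0,0,0,0,-14],
  [0,0,0,0,0,-20],
  [0,0,0,0,0,-26],
  [0,0,0,0,0,-32],
  [0,0,0,0,0,-38],
  [0,0,0,0,0,-44],
])

```text
time_s: 6.38
position: [0.5881, 0.0314, 0.0847]
tool_rot: [[0.701, 0.714, 0.001], [0.714, -0.701, -0.002], [-0.0, 0.002, -1.0]]
ft_force: [2.0, -5.8, -0.0]
grip_width: 0.0152
gripper_force: 40.6
```

Emit:
jog_arm([
  [0,0,0,0,0,-6],
  [0,0,0,0,0,-12],
  [0,0,0,0,0,-18],
  [0,0,0,0,0,-23],
  [0,0,0,0,0,-26],
  [0,0,0,0,0,-28],
  [0,0,0,0,0,-28],
  [0,0,0,0,0,-28],
])

```text
time_s: 7.05
position: [0.5888, 0.031, 0.0846]
tool_rot: [[0.289, 0.957, 0.003], [0.957, -0.289, -0.002], [-0.001, 0.003, -1.0]]
ft_force: [4.4, -6.5, -0.9]
grip_width: 0.0158
gripper_force: 40.3
```

```bash
python3 -c "
from h import *
go([.587,.031,.23],Rt(74))
s=env.observe();print(s['wrist_torque'],s['grip_width'])
measure()
measure('scene')"
```

```text
t 7.05 at [0.5888 0.031  0.0846] shift cm [ -0.07  -0.13 -14.54] turn [ 0.18  0.08 -0.77] q [-8.4 31.1 77.5 -0.1 71.2  8.4] F [ 4.4 -6.5 -0.9]
[-0.6824667  -0.37232266  0.02127766] 0.015780310151699648
disc [0.5876 0.0293 0.1449]
pointer 0 [nan nan nan]
knob 0 [nan nan] ((0.0, 0.0), (0.0, 0.0), 0.0) nan
green 3 [0.549  0.0306 0.2425] yaw 177.99 dir from axis 178.04 normal [-0.787 -0.527  0.321]
disc [0.5899 0.0325 0.1484]
pointer 0 [nan nan nan]
knob 266 [0.5981 0.043 ] ((593.9241943359375, 35.580284118652344), (44.33591842651367, 64.60496520996094), 31.18700408935547) 0.15000896010004372
green 107 [0.4585 0.0368 0.0545] yaw 3.09 dir from axis 178.09 normal [ 0.194  0.117 -0.974]h.py:24: RuntimeWarning: Mean of empty slice
  print("pointer",red.sum(),np.round(np.nanmean(W[red],0),4))
h.py:26: RuntimeWarning: Mean of empty slice.
  P=W[k][:,:2]; r=cv2.minAreaRect((P*1000).astype(np.float32)); print("knob",k.sum(),P.mean(0).round(4),r,np.median(W[k][:,2]))
  ret = um.true_divide(
  return _methods._mean(a, axis=axis, dtype=dtype,
  ret = ret.dtype.type(ret / rcount)
```

Emit:
jog_arm([
  [0,0,0,0,0,0],
  [0,0,0,0,0,0],
  [0,0,0,0,0,0],
  [0,0,0,0,0,0],
  [0,0,0,0,0,0],
  [0,0,0,0,0,0],
  [0,0,0,0,0,0],
  [0,0,-0.5,0,0,0],
], hand=1)

```text
time_s: 7.82
position: [0.587, 0.0326, 0.0888]
tool_rot: [[0.288, 0.958, -0.002], [0.958, -0.288, 0.0], [-0.0, -0.002, -1.0]]
ft_force: [0.2, -0.1, 0.5]
grip_width: 0.0856
gripper_force: 0.0
```

Emit:
jog_arm([
  [0,0,-2,0,0,0],
  [0,0,-5,0,0,0],
  [0,0,-8.5,0,0,0],
  [-3,1,-11.5,0,0,6],
  [-6,2,-12,0,0,12],
  [-9,3,-12,0,0,18],
  [-12,4,-12,0,0,24],
  [-15,5,-12,0,0,30],
])

```text
time_s: 8.48
position: [0.5921, -0.127, 0.2101]
tool_rot: [[0.732, 0.682, 0.001], [0.682, -0.732, -0.0], [0.0, 0.001, -1.0]]
ft_force: [0.3, -0.2, -0.3]
grip_width: 0.0851
gripper_force: 0.0
```

```bash
python3 -W ignore -c "
from h import *
go([.48,-.348,.12],Rt(5))
a,W=measure()
measure('scene')
r=env.regions_of('top','case')
for r in r:
    m=r['pixels']; P=W[m]; P=P[P[:,2]>.034]
    print(np.median(a['frame'][m],0),cv2.minAreaRect((P[:,:2]*1000).astype(np.float32)))
"
```

```text
t 8.4833 at [ 0.5921 -0.127   0.2101] shift cm [-23.27   8.53   9.01] turn [ 3.000e-02 -3.000e-02  3.797e+01] q [-23.3  26.9  63.2   0.   89.9  23.7] F [ 0.3 -0.2 -0.3]
disc [0.5922 0.0451 0.1374]
pointer 42 [0.412  0.0258 0.0149]
knob 125 [0.5856 0.0297] ((587.3306884765625, 29.878192901611328), (59.397274017333984, 16.79827117919922), 73.58964538574219) 0.16116149141884129
green 406 [0.4885 0.0238 0.0715] yaw 133.35 dir from axis -168.41 normal [ 0.055 -0.937 -0.346]
disc [0.5898 0.0327 0.1483]
pointer 0 [nan nan nan]
knob 357 [0.5939 0.0339] ((590.1853637695312, 32.83245086669922), (61.620445251464844, 22.870193481445312), 74.50907897949219) 0.1508298069500975
green 246 [0.4599 0.0323 0.0556] yaw 9.7 dir from axis -179.82 normal [ 0.168  0.056 -0.984]
[32. 32. 31.] ((480.8482360839844, -350.0865173339844), (98.04422760009766, 49.96493148803711), 4.547045707702637)
[128. 104.  72.] ((600.9567260742188, 39.01600646972656), (287.4161071777344, 306.9648742675781), 42.79865646362305)
[159. 137.  37.] ((338.44451904296875, -308.0514831542969), (50.4051513671875, 98.52877807617188), 29.670150756835938)
```

Emit:
jog_arm([
  [-2.9,1.1,0.5,0,0,5],
  [-5.8,2.1,1.5,0,0,10],
  [-8.7,3.2,2.5,0,0,15],
  [-11.6,4.3,3.5,0,0,20],
  [-14.5,5.3,5,0,0,25],
  [-17.4,6.4,6.5,0,0,30],
  [-20.4,7.5,8,0,0,35],
  [-23.3,8.5,9,0,0,38],
])

```text
time_s: 9.3
position: [0.4802, -0.347, 0.1185]
tool_rot: [[0.996, 0.09, -0.001], [0.09, -0.996, 0.001], [-0.001, -0.001, -1.0]]
ft_force: [0.4, 0.6, 0.2]
grip_width: 0.0855
gripper_force: 0.0
```

Emit:
jog_arm([
  [0,0,0,0,0,0],
  [0,0,0,0,0,0],
])

```text
time_s: 9.47
position: [0.4805, -0.347, 0.1192]
tool_rot: [[0.996, 0.092, -0.0], [0.092, -0.996, 0.001], [-0.0, -0.001, -1.0]]
ft_force: [0.2, 0.8, 0.8]
grip_width: 0.085
gripper_force: 0.0
```

```bash
python3 -W ignore -c "
from h import *
a=env.get_image('wrist'); W=cloud(a); f=a['frame'].max(-1)
m=(np.abs(W[...,0]-.48)<.08)&(np.abs(W[...,1]+.348)<.06)&(W[...,2]>.034)&(W[...,2]<.05)
P=W[m]; print(m.sum(),np.median(P,0),cv2.minAreaRect((P[:,:2]*1000).astype(np.float32)))
for r in env.regions_of('wrist','case'):
    m=r['pixels']; P=W[m]; P=P[P[:,2]>.034]
    print(r['score'],np.median(a['frame'][m],0),cv2.minAreaRect((P[:,:2]*1000).astype(np.float32)))
save('pics/w4.png',a['frame'])
go([.4805,-.349,-.04],Rt(5))
"
```

```text
6924 [ 0.48692817 -0.34775836  0.0403902 ] ((483.3416442871094, -348.0865173339844), (98.0015869140625, 49.48668670654297), 5.716724872589111)
0.94 [123.  51. 144.] ((408.03106689453125, -429.4798278808594), (166.68125915527344, 45.0183219909668), 13.12552547454834)
0.77 [243. 211.  65.] ((386.7095947265625, -329.88299560546875), (88.60942077636719, 183.60862731933594), 63.73585891723633)
0.68 [16. 15. 16.] ((483.3416442871094, -348.0865173339844), (98.0015869140625, 49.48668670654297), 5.716724872589111)
t 9.5667 at [ 0.4816 -0.3459  0.1201] shift cm [-0.15  0.29 16.01] turn [ 0.02 -0.04  0.4 ] q [-47.1  29.5  74.1   0.   76.4  37.5] F [0.6 0.1 0.9]
```

View pics/w4.png

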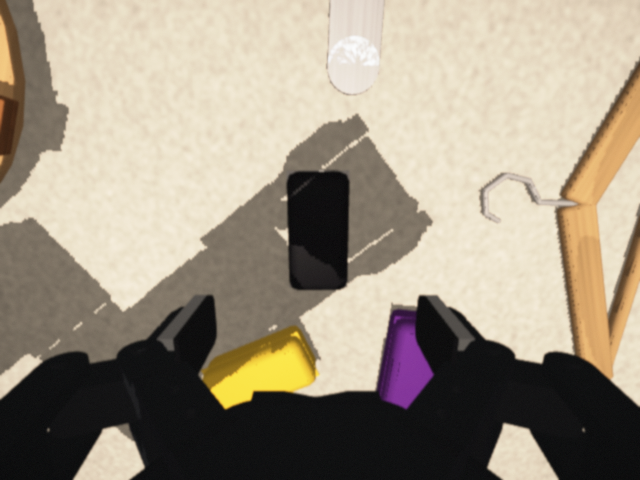

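The frame is centred on the black case at (318,230). The yellow (260,370) and purple (410,360) ones are clear of the finger path, which runs through the case centre.

Emit:
jog_arm([
  [0.1,0.1,2,0,0,0],
  [0.1,0.1,5,0,0,0],
  [0.1,0.1,8,0,0,0],
  [0.1,0.1,10.5,0,0,0],
  [0.1,0.1,12.5,0,0,0],
  [0.1,0.1,14,0,0,0],
  [0.1,0.1,15,0,0,0],
  [0.1,0.1,15,0,0,0],
])

```text
time_s: 10.23
position: [0.4821, -0.3463, -0.0318]
tool_rot: [[0.996, 0.094, -0.002], [0.094, -0.996, 0.002], [-0.001, -0.002, -1.0]]
ft_force: [-0.0, 1.2, -0.2]
grip_width: 0.0849
gripper_force: 0.0
```

```bash
python3 -W ignore -c "
from h import *
go([.4825,-.348,-.04],Rt(5.3))
a=env.get_image('wrist'); W=cloud(a); f=a['frame'].max(-1)
s=env.observe(); T=(W-s['position'])@np.array(s['tool_rot'])*1000
m=(np.abs(W[...,0]-.482)<.08)&(np.abs(W[...,1]+.348)<.03)&(W[...,2]>.034)&(W[...,2]<.05)
P=W[m]; print(m.sum(),np.median(P,0),cv2.minAreaRect((P[:,:2]*1000).astype(np.float32)))
# pads: points with tool x about 10, |y|>30
for sg in (-1,1):
    k=(np.abs(T[...,0]-8)<5)&(sg*T[...,1]>30)&(sg*T[...,1]<60)&(T[...,2]<-38)
    P=T[k]; print(sg,k.sum(),np.percentile(P,[2,50,98],axis=0).round(1).tolist() if k.any() else '')
"
```

```text
t 10.2333 at [ 0.4821 -0.3463 -0.0318] shift cm [0.02 0.17 0.82] turn [-0.11  0.08  0.09] q [-47.1  40.   83.2   0.   57.   37.5] F [-0.   1.2 -0.2]
24527 [ 0.50004047 -0.34659646  0.04048909] ((492.7989196777344, -347.2396240234375), (79.22344970703125, 49.26802444458008), 5.591523170471191)
-1 6090 [[3.4, -59.9, -132.7], [9.6, -47.9, -100.3], [12.4, -30.9, -57.5]]
1 8059 [[3.4, 32.9, -132.0], [9.4, 52.2, -103.5], [12.3, 59.8, -58.5]]
```

Emit:
jog_arm([
  [0,0.1,0.5,0,0,0],
  [0,0.1,0.9,0,0,0],
  [0,0.1,0.9,0,0,0],
])

```text
time_s: 10.53
position: [0.4821, -0.3489, -0.0396]
tool_rot: [[0.996, 0.092, 0.0], [0.092, -0.996, -0.0], [0.0, 0.0, -1.0]]
ft_force: [-0.1, -0.7, 0.3]
grip_width: 0.0852
gripper_force: 0.0
```

Emit:
jog_arm([
  [0,0,0,0,0,0],
  [0,0,0,0,0,0],
  [0,0,0,0,0,0],
  [0,0,0,0,0,0],
  [0,0,0,0,0,0],
  [0,0,0,0,0,0],
  [0,0,0,0,0,0],
  [0,0,0,0,0,0],
], hand=0, newtons=30)

```text
time_s: 11.2
position: [0.4821, -0.3493, -0.0392]
tool_rot: [[0.996, 0.092, 0.0], [0.092, -0.996, -0.001], [0.0, 0.001, -1.0]]
ft_force: [-1.2, -0.8, 5.7]
grip_width: 0.0496
gripper_force: 32.8
```

```bash
python3 -W ignore -c "
from h import *
go([.4825,-.348,.16],Rt(5.3))
"
```

```text
t 11.2 at [ 0.4821 -0.3493 -0.0392] shift cm [  0.06  -0.11 -19.92] turn [ 0.04 -0.03 -0.05] q [-47.3  40.7  83.3  -0.   56.   37.4] F [-1.2 -0.8  5.7]
```

Emit:
jog_arm([
  [0,0,-0.7,0,0,0],
  [0,0,-2,0,0,0],
  [0,0,-4.5,0,0,0],
  [0,0,-7.5,0,0,0],
  [0,0,-10.5,0,0,0],
  [0,0,-13.5,0,0,0],
  [0,0,-17,0,0,0],
  [0,0,-20,0,0,0],
])

```text
time_s: 11.87
position: [0.4817, -0.3486, 0.1625]
tool_rot: [[0.996, 0.092, -0.0], [0.092, -0.996, 0.0], [-0.0, -0.0, -1.0]]
ft_force: [0.3, -0.3, -1.5]
grip_width: 0.0497
gripper_force: 32.0
```

```bash
python3 -W ignore -c "
from h import *
s=env.observe(); print(s['grip_width'],s['gripper_force'])
go([.40,.025,.19],Rt(2))
"
```

```text
0.04967020958839882 32.009700536727905
t 11.8667 at [ 0.4817 -0.3486  0.1625] shift cm [ -4.71 -37.95  -2.74] turn [-0.01  0.    3.26] q [-47.3  27.6  70.    0.   82.5  37.4] F [ 0.3 -0.3 -1.5]
```

Emit:
jog_arm([
  [-0.3,-2,-0.5,0,0,0.5],
  [-0.8,-5.5,-1,0,0,1],
  [-1.3,-9.2,-1.5,0,0,1.5],
  [-1.8,-13,-2,0,0,2],
  [-2.3,-17,-2.5,0,0,2.5],
  [-2.8,-21,-2.7,0,0,3],
  [-3.3,-25,-2.7,0,0,3.3],
  [-3.8,-29,-2.7,0,0,3.3],
])

```text
time_s: 12.53
position: [0.4163, -0.0618, 0.1875]
tool_rot: [[0.999, 0.033, -0.0], [0.033, -0.999, 0.0], [-0.0, -0.0, -1.0]]
ft_force: [1.2, -0.3, -1.7]
grip_width: 0.0498
gripper_force: 32.1
```

Emit:
jog_arm([
  [-0.4,-3.5,0,0,0,0],
  [-0.7,-6.5,0,0,0,0],
  [-0.9,-8.5,0,0,0,0],
  [-0.9,-9,0,0,0,0],
  [-0.9,-9,0,0,0,0],
  [-0.9,-9,0,0,0,0],
])

```text
time_s: 13.03
position: [0.4056, 0.0255, 0.1874]
tool_rot: [[0.999, 0.035, -0.0], [0.035, -0.999, -0.0], [-0.0, 0.0, -1.0]]
ft_force: [-0.4, 0.1, -2.3]
grip_width: 0.0494
gripper_force: 32.1
```

```bash
cat >> h.py <<'E'
def rest(cam,floor=.036):
    a=env.get_image(cam); W=cloud(a); fr=a["frame"].astype(int); R,G,B=fr[...,0],fr[...,1],fr[...,2]
    z=W[...,2]
    g=((G>1.2*R)&(G>1.1*B)&(np.hypot(W[...,0]-.49,W[...,1]-.03)<.09)&(z>floor)&(z<.085))
    P=W[g]; rc=cv2.minAreaRect((P[:,:2]*1000).astype(np.float32))
    print(cam,"green",g.sum(),"rect",rc)
    # edges: per-slice mid-line in x
    for x in np.arange(.435,.56,.015):
        Q=P[np.abs(P[:,0]-x)<.004]
        if len(Q)>8: print("  x %.3f y %.4f..%.4f mid %.4f z %.4f"%(x,*np.percentile(Q[:,1],[2,98]),np.percentile(Q[:,1],[2,98]).mean(),np.median(Q[:,2])))
    k=(z>.152)&(z<.168)&(np.hypot(W[...,0]-.588,W[...,1]-.032)<.045)&(R>1.2*B)
    if k.sum()>20: print("  knob",k.sum(),cv2.minAreaRect((W[k][:,:2]*1000).astype(np.float32)))
    return a,W
E
python3 -W ignore -c "
from h import *
go([.40,.025,.19],Rt(2))
a,W=rest('wrist'); save('pics/w5.png',a['frame']); rest('top'); rest('scene')
s=env.observe(); T=(W-s['position'])@np.array(s['tool_rot'])*1000
k=(np.abs(T[...,1])<30)&(T[...,2]>-95)&(T[...,2]<-30)&(T[...,0]>15)&(T[...,0]<70); print('held',k.sum(),np.percentile(T[k],[1,50,99],axis=0).round(1).tolist())
"
```

```text
t 13.0333 at [0.4056 0.0255 0.1874] shift cm [-0.56  0.03 -0.26] turn [ 0.02  0.01 -0.02] q [-13.2   7.6  95.5  -0.   76.9  74.8] F [-0.4  0.1 -2.3]
wrist green 5891 rect ((488.89849853515625, 30.71514129638672), (107.68069458007812, 38.546875), 1.2790781259536743)
  x 0.435 y 0.0122..0.0480 mid 0.0301 z 0.0494
  x 0.450 y 0.0119..0.0484 mid 0.0302 z 0.0512
  x 0.465 y 0.0122..0.0485 mid 0.0303 z 0.0552
  x 0.480 y 0.0123..0.0491 mid 0.0307 z 0.0591
  x 0.495 y 0.0124..0.0493 mid 0.0308 z 0.0631
  x 0.510 y 0.0126..0.0501 mid 0.0313 z 0.0671
  x 0.525 y 0.0132..0.0497 mid 0.0314 z 0.0711
  x 0.540 y 0.0136..0.0502 mid 0.0319 z 0.0748
top green 286 rect ((501.694580078125, 28.445709228515625), (35.00239944458008, 79.18496704101562), 89.3389892578125)
  x 0.465 y 0.0117..0.0437 mid 0.0277 z 0.0556
  x 0.480 y 0.0116..0.0436 mid 0.0276 z 0.0597
  x 0.495 y 0.0113..0.0430 mid 0.0271 z 0.0658
  x 0.510 y 0.0110..0.0429 mid 0.0269 z 0.0672
  x 0.525 y 0.0109..0.0426 mid 0.0267 z 0.0720
  x 0.540 y 0.0105..0.0441 mid 0.0273 z 0.0752
  knob 107 ((587.09326171875, 30.071596145629883), (58.16630554199219, 16.034446716308594), 73.10320281982422)
scene green 51 rect ((502.52447509765625, 33.164337158203125), (55.75580596923828, 34.673095703125), 5.932894229888916)
  x 0.495 y 0.0279..0.0492 mid 0.0386 z 0.0641
  knob 176 ((591.2284545898438, 33.10370635986328), (61.50163269042969, 22.424320220947266), 68.74014282226562)
held 16666 [[15.5, -25.0, -81.2], [35.4, -1.0, -79.5], [50.6, 23.0, -53.8]]
```

View pics/w5.png

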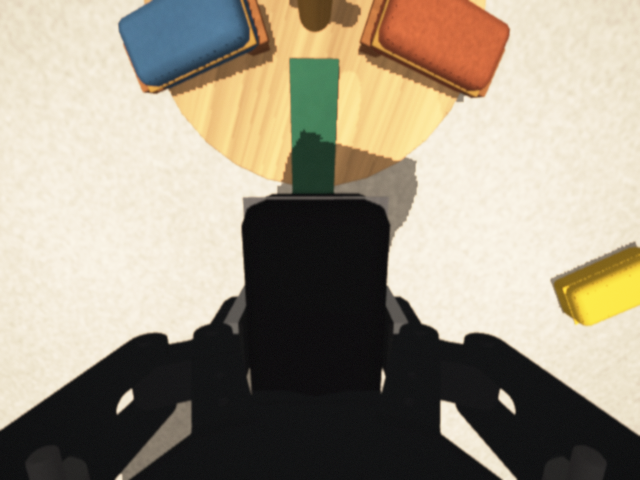

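```bash
cat >> h.py <<'E'
def place(h,x=-.0045,O=(.493,.030,.062),yaw=1.5,off=(.0006,0,-.040)):
    R=Rt(yaw,15); rx,z=R[:,0],-R[:,2]
    go(np.array(O)+rx*x+z*h-R@np.array(off),R)
E
python3 -W ignore -c "
from h import *
place(.07); place(.0)
print(Rt(1.5,15))
"
```

```text
t 13.1833 at [0.4057 0.0249 0.1873] shift cm [ 7.47 -0.23  9.77] turn [-0.04 15.02  0.37] q [-13.3   7.6  95.5  -0.   76.9  74.9] F [ 0.3 -0.7 -1.9]
t 13.1833 at [0.4057 0.0249 0.1873] shift cm [ 9.29 -0.22 16.53] turn [-0.04 15.02  0.37] q [-13.3   7.6  95.5  -0.   76.9  74.9] F [ 0.3 -0.7 -1.9]
[[ 9.65594828e-01  2.61769483e-02  2.58730354e-01]
 [ 2.52849904e-02 -9.99657325e-01  6.77509276e-03]
 [ 2.58819045e-01  8.67361738e-19 -9.65925826e-01]]
```

Emit:
jog_arm([
  [0.7,0,0,0,2,0],
  [1.8,-0.1,0.5,0,5,0.4],
  [3.2,-0.1,2,0,8,0.4],
  [4.6,-0.2,4,0,11,0.4],
  [6,-0.2,6.5,0,14,0.4],
  [7,-0.2,9,0,15,0.4],
  [7.5,-0.2,9.8,0,15,0.4],
  [7.5,-0.2,9.8,0,15,0.4],
])

```text
time_s: 13.85
position: [0.4802, 0.0298, 0.0878]
tool_rot: [[0.967, 0.026, 0.255], [0.025, -1.0, 0.008], [0.255, -0.002, -0.967]]
ft_force: [0.6, -0.7, -1.1]
grip_width: 0.0497
gripper_force: 32.0
```

Emit:
jog_arm([
  [0,0,0,0,0,0],
  [0,0,0,0,0,0],
])

```text
time_s: 14.02
position: [0.481, 0.0301, 0.0907]
tool_rot: [[0.965, 0.027, 0.26], [0.026, -1.0, 0.007], [0.26, -0.0, -0.966]]
ft_force: [0.3, 0.7, -0.9]
grip_width: 0.0499
gripper_force: 32.0
```

```bash
python3 -W ignore -c "
from h import *
place(.015); place(0)
s=env.observe()
b=env.get_image('scene'); W=cloud(b)
T=(W-s['position'])@np.array(s['tool_rot'])*1000
save('pics/s2.png',cv2.resize(b['frame'][200:350,260:460],(800,600),interpolation=cv2.INTER_CUBIC))
"
```

```text
t 14.0167 at [0.481  0.0301 0.0907] shift cm [-0.1   0.04  5.58] turn [-0.03 -0.08  0.04] q [-12.9  15.5 106.2   5.4  43.8  72.1] F [ 0.3  0.7 -0.9]
t 14.0167 at [0.481  0.0301 0.0907] shift cm [-0.11  0.04  7.08] turn [-0.03 -0.08  0.04] q [-12.9  15.5 106.2   5.4  43.8  72.1] F [ 0.3  0.7 -0.9]
```

View pics/s2.png

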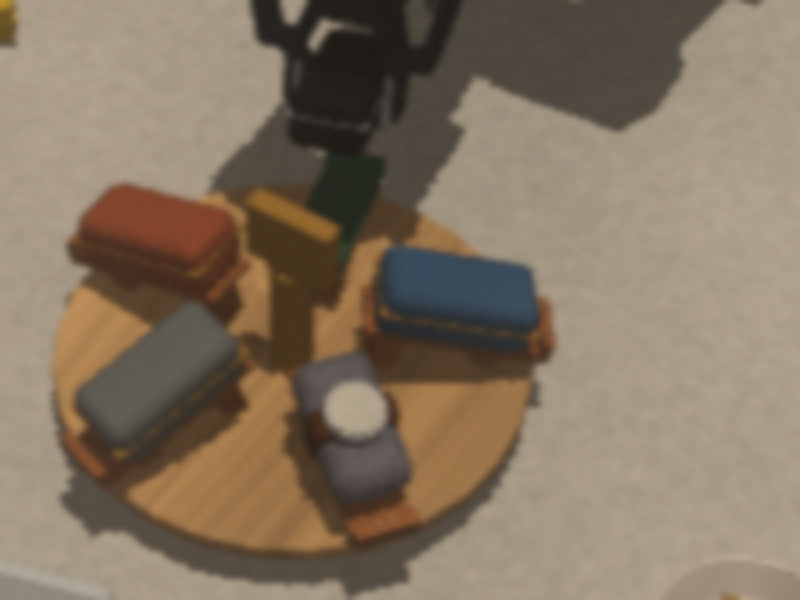

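Emit:
jog_arm([
  [-0.1,0,1.5,0,0,0],
  [-0.1,0,3,0,0,0],
  [-0.1,0,4.3,0,0,0],
  [-0.1,0,5.2,0,0,0],
  [-0.1,0,5.6,0,0,0],
  [-0.1,0,5.6,0,0,0],
  [-0.1,0,5.6,0,0,0],
])

```text
time_s: 14.65
position: [0.4941, 0.0309, 0.0357]
tool_rot: [[0.965, 0.027, 0.259], [0.026, -1.0, 0.008], [0.26, -0.001, -0.966]]
ft_force: [-0.1, -0.0, -1.3]
grip_width: 0.0496
gripper_force: 32.2
```

```bash
python3 -W ignore -c "
from h import *
place(0)
s=env.observe(); p=s['position']
a=env.get_image('wrist'); W=cloud(a); fr=a['frame'].astype(int)
T=(W-p)@np.array(s['tool_rot'])*1000
k=(np.abs(T[...,1])<30)&(T[...,2]>-95)&(T[...,2]<-44)&(T[...,0]>12)&(T[...,0]<70)&(fr.max(-1)<120); print('held',k.sum(),np.percentile(T[k],[1,50,99],axis=0).round(1).tolist())
g=(fr[...,1]>1.2*fr[...,0])&(fr[...,1]>1.1*fr[...,2])&(np.abs(T[...,1])<35)&(T[...,0]<100)
print('green',g.sum(),np.percentile(T[g],[1,50,99],axis=0).round(1).tolist())
save('pics/w6.png',a['frame'])
"
```

```text
t 14.65 at [0.4941 0.0309 0.0357] shift cm [0.06 0.09 1.43] turn [-0.06 -0.04  0.06] q [-12.4  22.1 108.5   6.3  34.9  71.3] F [-0.1 -0.  -1.3]
held 17094 [[12.4, -23.6, -81.4], [33.4, -0.5, -79.6], [50.6, 23.0, -54.5]]
green 1952 [[48.2, -18.8, -53.4], [52.4, -0.2, -26.3], [57.4, 19.1, -24.7]]
```

View pics/w6.png

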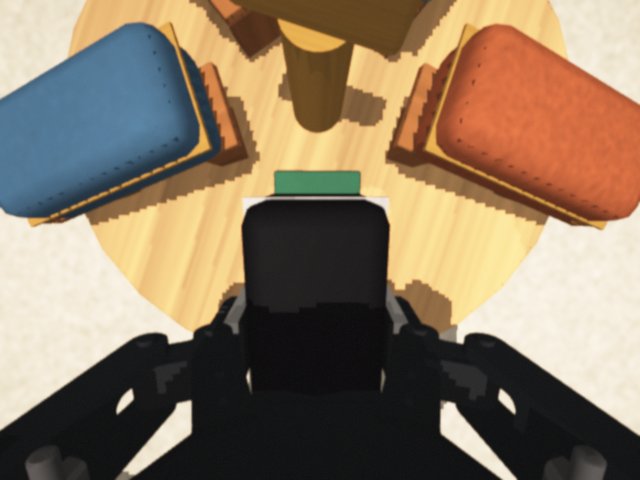

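The ledge end shows at (318,180), centred under the case front edge (318,200), with about 14 mm of height left. Lowering gently.

Emit:
jog_arm([
  [0,0,0.5,0,0,0],
  [0,0,0.9,0,0,0],
  [0,0,1.1,0,0,0],
  [0,0,1.2,0,0,0],
  [0,0,1.2,0,0,0],
  [0,0,1.2,0,0,0],
])

```text
time_s: 15.2
position: [0.497, 0.031, 0.0234]
tool_rot: [[0.966, 0.027, 0.259], [0.026, -1.0, 0.008], [0.259, -0.001, -0.966]]
ft_force: [-0.1, 0.5, -1.8]
grip_width: 0.0498
gripper_force: 32.2
```

Emit:
jog_arm([
  [0,0,0.1,0,0,0],
  [0,0,0.1,0,0,0],
  [0,0,0.15,0,0,0],
  [0,0,0.15,0,0,0],
])

```text
time_s: 15.53
position: [0.4974, 0.031, 0.0223]
tool_rot: [[0.965, 0.027, 0.259], [0.026, -1.0, 0.008], [0.259, -0.001, -0.966]]
ft_force: [-1.1, -0.3, 3.0]
grip_width: 0.0497
gripper_force: 32.5
```

Emit:
jog_arm([
  [0,0,0,0,0,0],
  [0,0,0,0,0,0],
  [0,0,0,0,0,0],
  [0,0,0,0,0,0],
  [0,0,0,0,0,0],
  [0,0,0,0,0,0],
  [0,0,0,0,0,0],
  [0,0,0,0,0,0],
], hand=0.85)

```text
time_s: 16.2
position: [0.4974, 0.031, 0.022]
tool_rot: [[0.966, 0.027, 0.259], [0.026, -1.0, 0.008], [0.259, -0.001, -0.966]]
ft_force: [-0.5, -0.2, -0.9]
grip_width: 0.0729
gripper_force: 0.0
```

Emit:
jog_arm([
  [0,0,-0.5,0,0,0],
  [0,0,-2,0,0,0],
  [0,0,-4.5,0,0,0],
  [0,0,-7.5,0,0,0],
  [-1,0,-10.5,0,0,0],
  [-3,0,-13,0,0,0],
  [-6,0,-15,0,0,0],
  [-9,0,-16,0,0,0],
])

```text
time_s: 16.87
position: [0.3684, 0.0274, 0.1552]
tool_rot: [[0.965, 0.028, 0.262], [0.027, -1.0, 0.007], [0.262, 0.0, -0.965]]
ft_force: [-0.3, -1.6, 0.0]
grip_width: 0.0728
gripper_force: 0.0
```

Emit:
jog_arm([
  [0,0,0,0,-2,0],
  [0,0,0,0,-4,0],
  [0,0,0,0,-4,0],
  [0,0,0,0,-4,0],
])

```text
time_s: 17.2
position: [0.3693, 0.0275, 0.1535]
tool_rot: [[0.981, 0.028, 0.192], [0.027, -1.0, 0.006], [0.192, -0.001, -0.981]]
ft_force: [0.4, -0.3, -0.1]
grip_width: 0.0727
gripper_force: 0.0
```

```bash
python3 -W ignore -c "
from h import *
s=env.observe(); print(s['time_s'],s['position'],s['ft_force'])
a=env.get_image('wrist'); W=cloud(a); fr=a['frame'].astype(int)
Rr=Rt(1.5,15); Rr=np.stack([Rr[:,0],-Rr[:,1],-Rr[:,2]],1)
L=(W-np.array([.493,.0308,.062]))@Rr*1000
k=(np.abs(L[...,0])<75)&(np.abs(L[...,1])<40)&(L[...,2]>33)&(L[...,2]<50)&(fr.max(-1)<120)
P=L[k]; print('case in rest',k.sum(),np.percentile(P,[1,50,99],axis=0).round(1).tolist(),cv2.minAreaRect(P[:,:2].astype(np.float32)))
z=W[...,2]; kk=(z>.155)&(z<.168)&(np.hypot(W[...,0]-.588,W[...,1]-.032)<.045)
print('knob',cv2.minAreaRect((W[kk][:,:2]*1000).astype(np.float32)))
save('pics/w7.png',a['frame'])
rest('top')
"
```

```text
17.2 [0.36925298 0.027469   0.15347308] [ 0.42300317 -0.29075781 -0.11079177]
case in rest 9633 [[-53.1, -23.1, 34.3], [-1.5, 0.4, 40.1], [41.6, 24.3, 42.0]] ((-5.824443817138672, 0.6139411926269531), (99.07022857666016, 48.837093353271484), 0.3057182729244232)
knob ((0.0, 0.0), (0.0, 0.0), 0.0)
top green 37 rect ((485.8493347167969, 26.856266021728516), (111.06808471679688, 34.98871612548828), 1.1409562826156616)
  x 0.540 y 0.0105..0.0441 mid 0.0273 z 0.0764
  knob 107 ((587.1748046875, 30.11687469482422), (58.96933364868164, 15.835411071777344), 73.77519989013672)
```

View pics/w7.png

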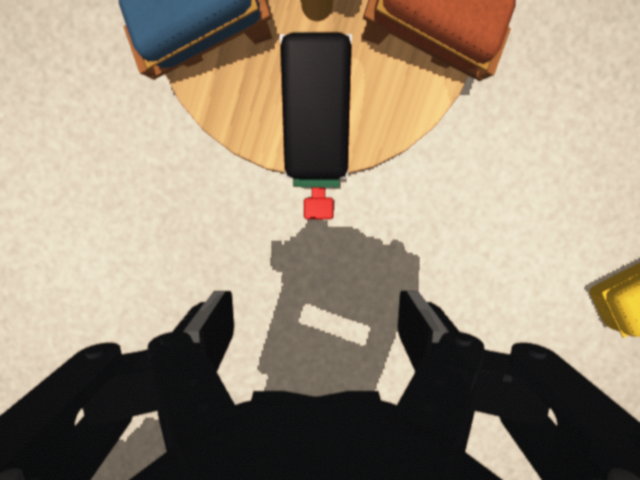

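The case (317,105) lies lengthwise on the rest, centred to within 1 mm, with its lower end about 2–3 mm from the lip (317,183). The lip lines up with the red pointer (319,205), and the knob is at its detent angle. Handing in.

```bash
python3 -c "
from rig import env
print(env.close_job())"
```

```text
the job is handed in; nothing more can be done
None
```

I turned the carousel one click anticlockwise so the green rest sits at the red pointer, laid the black case centred on it just inside the lip, let go, and handed the job in at about 17 s; no verdict came back.

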